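# Seat a phone board in its bench holder and snap the clamp lever into lock

## Task

On the repair bench stand two board holders; one is empty and the other has a circuit board in its carrier only part-way in. With the fingertips, push the carrier along the holder until it is fully home against the end stop, and then push that holder's lever round past its dead point until it snaps into lock, leaving the board home. Pick nothing up: the carrier stays flat in its holder, the empty holder's lever stays open and everything else on the bench stays where it is.

Things in the scene. Friction and masses are not known exactly. Their poses are not given: they have to be found in the camera images.
- holder: holder with the carrier in it: fixed to the table, aluminium plate 10 mm thick. Origin: plate's underside, below where a carrier's centre lies when fully home. z up, x along the slot from open end to end stop, y towards the lever's side. Plate spans x -62 to +68, y -52 to +108 mm. Guides (tops 18 mm above table) at y = -31 and +31 mm, x -40 to +45 mm. A plunger jaw at x = -15 mm, +y side, driven by the lever, presses the carrier's side.
- carrier_mid (a point): centre of the loose carrier, a flat grey plate with a green circuit board on top, 90 (x) x 60 (y) x 10 mm, about 70 g, half-way up (15 mm above the table in the holder). Its x runs along the holder's x. It starts 18 to 35 mm short of home; its free end, the one to push, then and when home lies beyond the guides
- holder_stop (a point): middle of the end stop's face in the loaded holder (x = +45 mm in its frame, 16 mm above the table); a steel bar 74 mm wide, top 22 mm above the table. A carrier fully home touches it and has its centre 45 mm before it
- holder_lever (a joint): lever of the loaded holder, rad; turns level, clockwise from above as it grows. 0 = open (sticks out to holder +y), dead point 1.2, 1.5 = locked at its stop (points along holder +x): at q it points 1.5 - q anticlockwise of holder +x. A spring drives it back before the dead point and snaps it on to 1.5 after it; pushing the grip takes up to 4 N
- holder_pivot (a point): pivot axis of the loaded holder's lever, 34 mm above the table (at x = -15, y = +85 mm in that holder's frame)
- holder_grip (a point): point on the axis of the black round grip of the loaded holder's lever, 85 mm from the pivot, 34 mm above the table. Grip 16 mm thick, covers 56 to 108 mm from the pivot; below it is only the table, or the 10 mm plate when locked
- spare: the empty holder, of the same make and shape as the other, to be left alone; origin and axes as there.
- spare_lever (a joint): lever of the empty holder, rad; turns level, clockwise from above as it grows. 0 = open (sticks out to holder +y), dead point 1.2, 1.5 = locked at its stop (points along holder +x): at q it points 1.5 - q anticlockwise of holder +x. A spring drives it back before the dead point and snaps it on to 1.5 after it; pushing the grip takes up to 4 N. Leave it open
- spare_grip (a point): point on the axis of the black round grip of the empty holder's lever, 85 mm from the pivot, 34 mm above the table. Grip 16 mm thick, covers 56 to 108 mm from the pivot; below it is only the table, or the 10 mm plate when locked
- tape: bystander: roll of brown tape lying flat, 72 mm across, 14 mm high; origin at the centre of its underside
- flux: bystander: small amber bottle with black cap, 28 mm across, 62 mm tall; origin at the centre of its underside
- tweezers: bystander: steel tweezers lying flat, 140 mm long, 6 mm high; origin at the underside, near their middle
- driver: bystander: screwdriver lying flat, 150 mm long; origin at the middle of its length, roughly
- phone: bystander: black phone lying flat, 150 x 72 x 8 mm; origin at the centre of its underside
- jar: bystander: small clear jar with white lid, 54 mm across, 45 mm tall; origin at the centre of its underside
- carton: bystander: white carton, 90 x 130 x 45 mm; origin at the centre of its underside
Mind the look-alikes: they are no part of the job. What is shaped like the part that bears carrier_mid but orange is not meant.

How it is judged:
By the outcome, as a careful person would: the job done as asked, in the order asked, and still so for the second after the job is handed in, with the robot touching nothing.
It also fails if it takes over 45 s, if anything falls off the work surface, if the arm or the gripper's body presses on something with over 40 N, if the wrist force passes 120 N, or if a joint passes its speed limit or range.

## Robot

A 6-joint arm with a two-finger parallel gripper is mounted at the origin on the work surface. World frame = base frame: x ahead of the robot, y to its left, z up, the work surface at z = 0. Lengths are in m, angles in rad, forces in N, time in s.
With the tool pointing down it reaches from about 0.35 to 0.775 m from the base axis. Payload 5.5 kg.
Tool frame: the origin (TCP) lies midway between the tips of the shut fingers; the grasp point (between the pads) lies 19 mm behind it (hold_point_z is the distance from the TCP to the grasp point, in m); z points along the fingers, y is the line along which they close (so a half turn about z gives the same grasp; the last joint's range is limited). The gripper opens to 85 mm and grips with 20 to 120 N. Pads are 22 mm wide; open, the fingers measure 114 mm over their backs; the gripper's body (76 mm by 85 mm) begins 54 mm behind the grasp point. The pads swing forward as they close: fully open they stand 13 mm farther back than shut.
Start: joints at [-1.448, 0.313, 0.046, 1.304, 0, 1.431], TCP at [0.149, -0.555, 0.231] pointing down, gripper open.
Joint ranges: [-2.76, 2.76], [-0.86, 1.69], [-1.03, 1.26], [-2.2, 2.34], [-1.47, 1.5], [-3.14, 3.14]. Speed limits (rad/s): [2.57, 2.57, 3.14, 3.14, 3.14, 3.14].

## Interface

Orientations are given as a unit quaternion [w, x, y, z].
In Python, from bench import * gives the robot as it stands.
- The arm moves only by the tool drive_tool, never from a script. Its argument "targets" is a list of rows, each a list of 6 numbers: the shift along the tool's x, y, z each as a share of 0.5 m, from -1 to 1, then the turn, a rotation vector about the tool's x, y, z each as a share of 5 degrees, from -1 to 1. A call has exactly 8 rows; each row shifts and turns the commanded pose from where the row before left it, along the tool's axes as they then stand; what a row does not reach is not made up. A row lasts 1/8 s, in which the tool goes at most 62.5 mm and 10.7 degrees, less where a joint would pass 70% of its speed; a pose out of reach is approached as far as the arm can. A call with a number of a shift or a turn outside -1 to 1 is refused whole. A call with a gripper value outside its range is refused whole. "jaw" is the opening, from -1 (shut) to 1 (fully open), set as the call begins (left out, the last holds). The fingers move at their own pace and stop on an object; the grip force is fixed at half the most. Time passes only in rows, so rows that do not move let the fingers close, or fill a call up. It gives the time, the measured TCP pose, the force, the opening and the grip force at its end, in the units of the state.
- sense(): the state, without advancing time (a new reading comes with each control period).
- read_camera(name): name is "scene" or "top"; returns a dict with "color" (420x560x3 uint8, blue, green, red), "fx", "fy", "cx", "cy" (pixels), "R" (3x3) and "t" (3): a world point X has camera coordinates R X + t. Camera axes: x right, y down, z forward; pixel columns grow to the right and rows downward; lengths in m; the calibration is good to about 2 mm. A picture is of the moment at which its call begins. There is no depth.
- finish_job(): hands the job in; it is judged then, once.
The state is a dict: "clock": time; "joint_positions": joint angles; "qd": joint speeds; "effort": joint torques, N m; "eef_pos": TCP position; "tool_rot": TCP orientation; "contact_force": force on the tool from outside, world axes, zero at the start; "moment": the same for the moment, N m; "opening": finger opening in m; "grip_force": force on a finger pad.
Only numpy, scipy, OpenCV 4.12 (cv2) and the standard library are available. Lean on these libraries where they do the work, as an engineer would, in place of code of your own. Each camera call takes 0.05 s, during which the arm holds its last target. There are 200 camera calls.

## Working session

There is one attempt and no reset: what is moved stays moved. The work goes in short steps, Python scripts to look and compute and a tool call to move; the robot and the scene stay as the last step left them, time stands still between calls to the robot, and variables do not carry over. Pictures are saved under pics/ and viewed, at most 10 in all, crops included, and the job is handed in when it is done.

Besides the shell and the picture viewer there is one more tool, called after "Emit:" as name([rows], argument=value, ...), one row to a line, values as JSON. drive_tool: Moves the arm, as the interface text tells. Its arguments: {"type":"object","properties":{"targets":{"type":"array","items":{"type":"array","items":{"type":"number","minimum":-1,"maximum":1}}},"jaw":{"type":"number"}},"required":["targets"]}

```bash
mkdir -p pics; python3 - <<'E'
from bench import *
import cv2
for n in("scene","top"):
    c=read_camera(n); cv2.imwrite(f"pics/{n}0.png",c["color"])
    print(n,c["fx"],c["fy"],c["cx"],c["cy"],c["R"],c["t"])
s=sense();print(s["clock"],s["eef_pos"],s["tool_rot"],s["opening"])
E
```

```text
scene 465.04223835389314 465.04223835389314 276.2123742771669 210.53702375271075 [[-0.5030446   0.8642585  -0.00183625]
 [ 0.61910769  0.35886963 -0.69851146]
 [-0.60303549 -0.35251925 -0.71559651]] [ 0.23853885 -0.2927885   1.4842555 ]
top 542.519710038562 542.519710038562 284.1793728294623 200.48715368490056 [[-0.00233381 -0.99999063  0.00364668]
 [-0.98835343  0.00175175 -0.15216579]
 [ 0.15215797 -0.00395934 -0.98834826]] [0.00605244 0.51852284 1.6129181 ]
0.1 [ 0.14934125 -0.55483378  0.23050863] [-7.80198128e-04  9.91376440e-01  1.31042534e-01  1.56637818e-05] 0.08548705002624798
```

View pics/scene0.png

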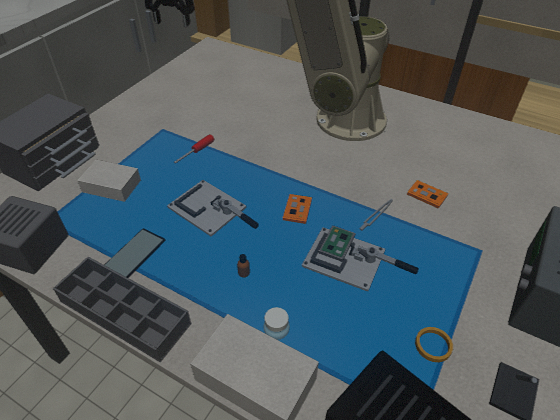

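View pics/top0.png

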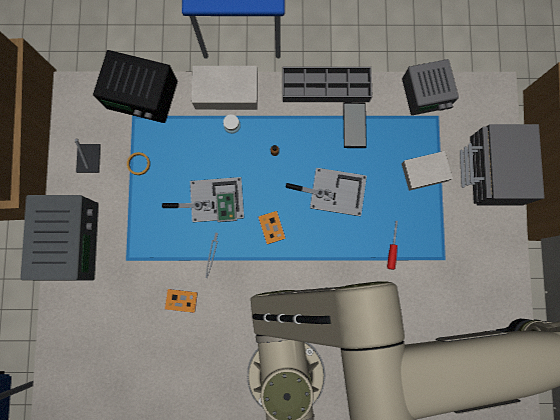

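The loaded holder is at about (217,200) in top and (345,257) in scene. Its lever points to the image left (world +y), and the open end faces the robot. The spare is at (338,191). Next I'll enlarge both views of the loaded one.

```bash
python3 - <<'E'
import cv2
a=cv2.imread("pics/top0.png")[165:235,150:255]; cv2.imwrite("pics/topc.png",cv2.resize(a,None,fx=7,fy=7,interpolation=cv2.INTER_CUBIC))
a=cv2.imread("pics/scene0.png")[215:300,295:425]; cv2.imwrite("pics/scenec.png",cv2.resize(a,None,fx=6,fy=6,interpolation=cv2.INTER_CUBIC))
E
```

```text
(no output)
```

View pics/topc.png

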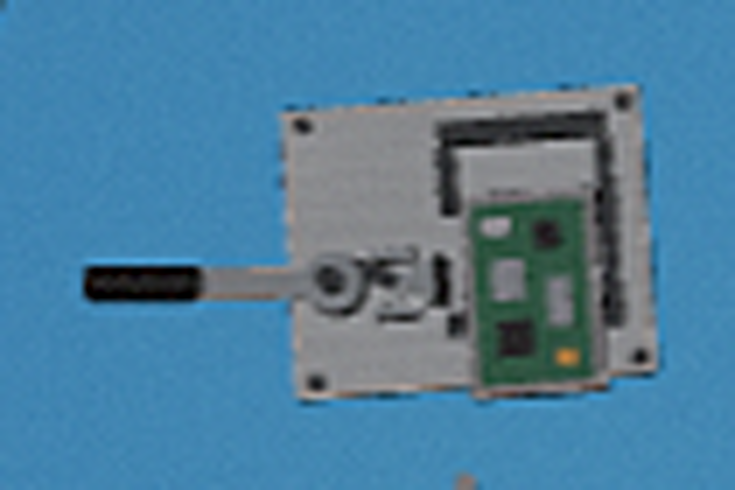

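View pics/scenec.png

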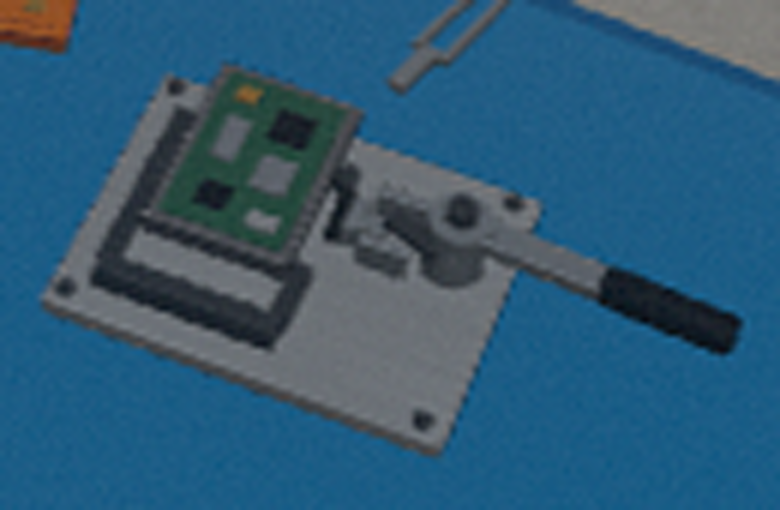

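Top crop: plate corners (280,113), (637,86), (657,372) and (300,400), carrier free end (478,395)-(607,385), pivot (337,282), grip (85..203,283). Scene crop: plate corners (440,443), (45,300), (168,78) and (540,205), carrier free end (228,68)-(362,108), pivot (462,210), grip (605,285)-(738,335).

```bash
cat > h.py <<'E'
import numpy as np, cv2
from scipy.optimize import least_squares
def cam(c): return np.array([[c["fx"],0,c["cx"]],[0,c["fy"],c["cy"]],[0,0,1]])@np.c_[c["R"],c["t"]]
def proj(P,X):
    v=P@np.r_[X,1]; return v[:2]/v[2]
def onz(P,uv,z):
    H=np.c_[P[:,0],P[:,1],P[:,2]*z+P[:,3]]; w=np.linalg.solve(H,np.r_[uv,1]); return w[:2]/w[2]
E
python3 - <<'E'
from bench import *
from h import *
T=cam(read_camera("top"));S=cam(read_camera("scene"))
ft=lambda p:(np.array(p)+.5)/7-.5+[150,165]
fs=lambda p:(np.array(p)+.5)/6-.5+[295,215]
pts={"c++":((280,113),(440,443)),"c+-":((637,86),(45,300)),"c--":((657,372),(168,78)),"c-+":((300,400),(540,205)),
"free+":((478,387),(362,108)),"free-":((607,378),(228,68)),"far+":((470,200),(298,258)),"far-":((585,190),(150,218)),"pivot":((337,282),(462,210)),"grip":((145,283),(670,305))}
for k,(a,b) in pts.items():
    X=cv2.triangulatePoints(T,S,ft(a).reshape(2,1),fs(b).reshape(2,1))[:,0];X=X[:3]/X[3]
    print(k,X.round(4),"z10",onz(T,ft(a),.01).round(4),onz(S,fs(b),.01).round(4))
L={"c++":(.068,.108,.01),"c+-":(.068,-.052,.01),"c--":(-.062,-.052,.01),"c-+":(-.062,.108,.01)}
def W(p,l):c,s=np.cos(p[2]),np.sin(p[2]);return np.array([p[0]+c*l[0]-s*l[1],p[1]+s*l[0]+c*l[1],l[2]])
def R(p):return np.concatenate([np.r_[proj(T,W(p,L[k]))-ft(pts[k][0]),proj(S,W(p,L[k]))-fs(pts[k][1])] for k in L])
r=least_squares(R,[.5,.1,0]);p=r.x;print(p,np.abs(r.fun).max(),r.fun.round(1))
for n,l in dict(stop=(.045,0,.016),piv=(-.015,.085,.034),gripopen=(-.015+.085*np.cos(1.5),.085+.085*np.sin(1.5),.034)).items():
    w=W(p,l);print(n,w.round(4),((proj(T,w)-[150,165])*7).round(),((proj(S,w)-[295,215])*6).round())
def inv(p,w):
    c,s=np.cos(p[2]),np.sin(p[2]);d=w-p[:2];return np.array([c*d[0]+s*d[1],-s*d[0]+c*d[1]])
for k in("free+","free-","far+","far-"):
    print(k,inv(p,onz(T,ft(pts[k][0]),.02)).round(4),inv(p,onz(S,fs(pts[k][1]),.02)).round(4))
E
```

```text
c++ [0.5863 0.2989 0.0098] z10 [0.586  0.2996] [0.5869 0.2979]
c+- [0.5987 0.1412 0.0062] z10 [0.598  0.1408] [0.6014 0.1425]
c-- [0.4703 0.1309 0.0045] z10 [0.4695 0.1307] [0.4751 0.1325]
c-+ [0.458  0.2883 0.0052] z10 [0.4574 0.2877] [0.4623 0.2888]
free+ [0.4613 0.2093 0.0216] z10 [0.463  0.2095] [0.4504 0.2079]
free- [0.4656 0.1529 0.0184] z10 [0.4669 0.1527] [0.4577 0.1514]
far+ [0.5438 0.2161 0.0199] z10 [0.5466 0.2144] [0.5343 0.2175]
far- [0.5501 0.1622 0.0169] z10 [0.551  0.1634] [0.5451 0.1592]
pivot [0.5054 0.2683 0.0397] z10 [0.5099 0.2726] [0.4801 0.2632]
grip [0.5058 0.3518 0.036 ] z10 [0.5096 0.3574] [0.4841 0.3494]
[0.52872677 0.18675499 0.0806809 ] 1.4285232276790794 [-0.1 -0.6  0.7  0.7  0.1 -0.9 -0.7 -0.6  0.3 -0.5 -0.2 -1.4 -0.5 -0.3
  0.9 -1.1]
stop [0.5736 0.1904 0.016 ] [521. 135.] [189. 288.]
piv [0.5069 0.2703 0.034 ] [331. 278.] [459. 222.]
gripopen [0.5061 0.3553 0.034 ] [135. 280.] [676. 310.]
free+ [-0.0649  0.0269] [-0.0674  0.0292]
free- [-0.0656 -0.0297] [-0.0647 -0.027 ]
far+ [0.0182 0.025 ] [0.016 0.032]
far- [ 0.0185 -0.0258] [ 0.022  -0.0263]
```

Triangulated heights agree with the text (plate 5–10, carrier top about 18–20, pivot and grip 34–39 mm), so I accept these values:
- **Holder:** at (0.529, 0.187), yaw 0.081.
- **Carrier:** about 25 mm short of home.

Now moving with the fingers shut, turning tool x onto holder x.

Emit:
drive_tool([
  [0.1,0,0,0,0,0.7],
  [0.1,0,0,0,0,0.7],
  [0.1,0,0,0,0,0.7],
  [0.03,-0.1,0,0,0,0],
  [0.03,-0.1,0,0,0,0],
  [0.03,-0.1,0,0,0,0],
  [0.03,-0.1,0,0,0,0],
  [0.03,-0.1,0,0,0,0],
], jaw=-1)

```text
clock: 1.2
eef_pos: [0.3511, -0.2684, 0.2312]
tool_rot: [0.0, 0.999, 0.04, 0.0]
contact_force: [0.9, 0.3, 0.5]
opening: -0.0002
grip_force: 0.0
```

Emit:
drive_tool([
  [0.03,-0.1,0,0,0,0],
  [0.03,-0.1,0,0,0,0],
  [0.03,-0.1,0,0,0,0],
  [0.03,-0.1,0,0,0,0],
  [0.03,-0.1,0,0,0,0],
  [0.03,-0.1,0,0,0,0],
  [0.03,-0.1,0.05,0,0,0],
  [0.0,0,0.05,0,0,0],
])

```text
clock: 2.2
eef_pos: [0.4284, 0.0904, 0.1808]
tool_rot: [-0.0, 0.999, 0.043, 0.001]
contact_force: [-0.3, -0.6, -0.1]
opening: -0.0001
grip_force: 0.0
```

Emit:
drive_tool([
  [0.009,-0.042,0,0,0,0],
  [0.009,-0.042,0,0,0,0],
  [0.009,-0.042,0.05,0,0,0],
  [0.009,-0.042,0.05,0,0,0],
  [0,0,0.06,0,0,0],
  [0,0,0.06,0,0,0],
  [0,0,0.04,0,0,0],
  [0,0,0,0,0,0],
])

```text
clock: 3.2
eef_pos: [0.4407, 0.1417, 0.0508]
tool_rot: [-0.013, 0.998, 0.061, -0.002]
contact_force: [0.5, 0.2, -0.3]
opening: 0.0001
grip_force: 0.0
```

```bash
python3 - <<'E'
from bench import *
import cv2
a=read_camera("scene")["color"][175:290,285:425]; cv2.imwrite("pics/s2.png",cv2.resize(a,None,fx=5,fy=5,interpolation=cv2.INTER_CUBIC))
print(sense()["eef_pos"],sense()["tool_rot"])
E
```

```text
[0.441539   0.141839   0.05178645] [-0.01307693  0.99807031  0.06068762 -0.0012874 ]
```

View pics/s2.png

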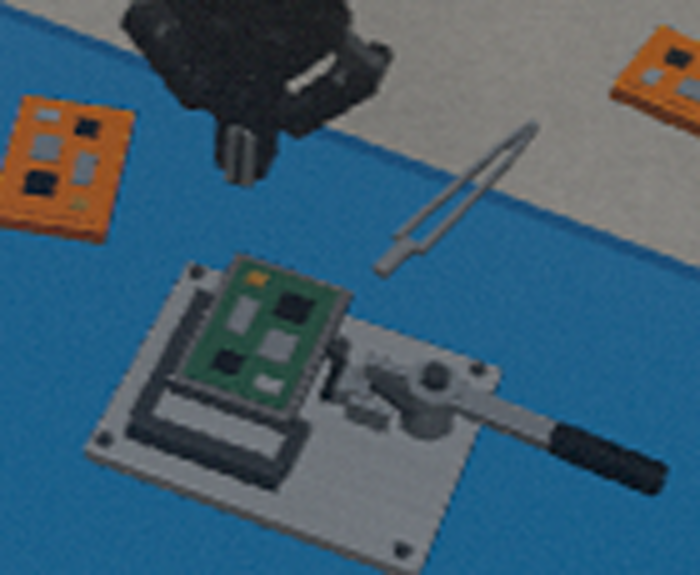

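The picture shows the shut fingertips at about (240,180), still about 30 mm to the −y side and tilted slightly, so a limit was hit. Checking the joints.

```bash
python3 - <<'E'
from bench import *
s=sense();print(s["clock"],s["joint_positions"],s["qd"],s["contact_force"])
from scipy.spatial.transform import Rotation as R
w,x,y,z=s["tool_rot"];print(R.from_quat([x,y,z,w]).as_matrix().round(4),s["eef_pos"])
E
```

```text
3.25 [ 0.12017264  0.23891729 -0.52939337  0.80350243  0.02626139  3.14029157] [ 0.00146179 -0.01992419  0.0218465   0.00672941  0.00084609  0.0012867 ] [ 0.53581762  0.42743971 -0.44297889]
[[ 0.9926  0.1211 -0.0042]
 [ 0.1212 -0.9923  0.0259]
 [-0.001  -0.0263 -0.9997]] [0.441539   0.141839   0.05178645]
```

Joint 6 is at its end stop (3.14). Turning 90° the other way lets the finger backs push along holder x.

Emit:
drive_tool([
  [0,0,0,0,0,-1],
  [0,0,0,0,0,-1],
  [0,0,0,0,0,-1],
  [0,0,0,0,0,-1],
  [0,0,0,0,0,-1],
  [0,0,0,0,0,-1],
  [0,0,0,0,0,-1],
  [0,0,0,0,0,-1],
])

```text
clock: 4.25
eef_pos: [0.443, 0.1421, 0.0534]
tool_rot: [-0.012, 0.917, 0.4, 0.005]
contact_force: [-0.1, 0.6, 0.1]
opening: 0.0
grip_force: 0.0
```

Emit:
drive_tool([
  [0,0,0,0,0,-1],
  [0,0,0,0,0,-1],
  [0,0,0,0,0,-1],
  [0,0,0,0,0,-1],
  [0,0,0,0,0,-1],
  [0,0,0,0,0,-1],
  [0,0,0,0,0,-1],
  [0,0,0,0,0,-1],
])

```text
clock: 5.25
eef_pos: [0.443, 0.1421, 0.0534]
tool_rot: [-0.01, 0.725, 0.689, 0.009]
contact_force: [0.6, 0.2, -0.7]
opening: -0.0
grip_force: 0.0
```

```bash
cat > g.py <<'E'
import sys
from bench import *
import numpy as np
from scipy.spatial.transform import Rotation as R
# g.py hx hy z : move needed (tool shares) to holder-frame goal, tool x along holder +y, tool z down
H=np.array([.5287,.1868]);a=.0807;c,s=np.cos(a),np.sin(a)
st=sense();w,x,y,z=st["tool_rot"];M=R.from_quat([x,y,z,w])
p=np.array(st["eef_pos"]);d=p[:2]-H
g=list(map(float,sys.argv[1:4]))
goal=np.array([H[0]+c*g[0]-s*g[1],H[1]+s*g[0]+c*g[1],g[2]])
G=R.from_matrix(np.array([[-s,c,0],[c,s,0],[0,0,-1]]).T)
print("clock",st["clock"],"holder xy",(c*d[0]+s*d[1]).round(4),(-s*d[0]+c*d[1]).round(4),"z",p[2].round(4),"F",np.round(st["contact_force"],1))
print("goal",goal.round(4),"shift share",(M.inv().apply(goal-p)/.5).round(4),"turn share",(np.degrees((M.inv()*G).as_rotvec())/5).round(3), "in goal axes",(G.inv().apply(goal-p)/.5).round(4))
E
python3 g.py -0.097 -0.003 0.0145
```

```text
clock 5.25 holder xy -0.089 -0.0377 z 0.0534 F [ 0.6  0.2 -0.7]
goal [0.4323 0.176  0.0145] shift share [ 0.0646 -0.0248  0.0797] turn share [-0.    -0.302 -1.498] in goal axes [ 0.0693 -0.016   0.0779]
```

Emit:
drive_tool([
  [0,0,0,0,-0.15,-0.75],
  [0,0,0,0,-0.15,-0.75],
  [0.035,-0.008,0,0,0,0],
  [0.034,-0.008,0,0,0,0],
  [0,0,0.03,0,0,0],
  [0,0,0.03,0,0,0],
  [0,0,0.018,0,0,0],
  [0,0,0,0,0,0],
])

```text
clock: 6.25
eef_pos: [0.431, 0.1757, 0.0131]
tool_rot: [-0.001, 0.679, 0.734, -0.001]
contact_force: [-1.2, -0.1, -0.0]
opening: -0.0002
grip_force: 0.0
```

```bash
python3 g.py -0.059 -0.003 0.0145
```

```text
clock 6.25 holder xy -0.0982 -0.0032 z 0.0131 F [-1.2 -0.1 -0. ]
goal [0.4701 0.1791 0.0145] shift share [ 0.0006  0.0785 -0.0031] turn share [-0.033 -0.001 -0.033] in goal axes [ 0.0003  0.0785 -0.0029]
```

Emit:
drive_tool([
  [0,0.008,-0.002,0,0,0],
  [0,0.008,0,0,0,0],
  [0,0.008,0,0,0,0],
  [0,0.008,0,0,0,0],
  [0,0.008,0,0,0,0],
  [0,0.008,0,0,0,0],
  [0,0.008,0,0,0,0],
  [0,0.004,0,0,0,0],
])

```text
clock: 7.25
eef_pos: [0.4609, 0.1781, 0.0137]
tool_rot: [-0.001, 0.679, 0.734, -0.001]
contact_force: [-1.1, 0.0, 0.2]
opening: -0.0002
grip_force: 0.3
```

```bash
python3 g.py -0.059 -0.003 0.0145; python3 - <<'E'
from bench import *
import cv2
a=read_camera("top")["color"][165:245,150:265]; cv2.imwrite("pics/t3.png",cv2.resize(a,None,fx=6,fy=6,interpolation=cv2.INTER_CUBIC))
E
```

```text
clock 7.25 holder xy -0.0683 -0.0032 z 0.0137 F [-1.1  0.   0.2]
goal [0.4701 0.1791 0.0145] shift share [ 0.0004  0.0185 -0.0017] turn share [-0.035 -0.001 -0.031] in goal axes [ 0.0004  0.0185 -0.0017]
```

View pics/t3.png

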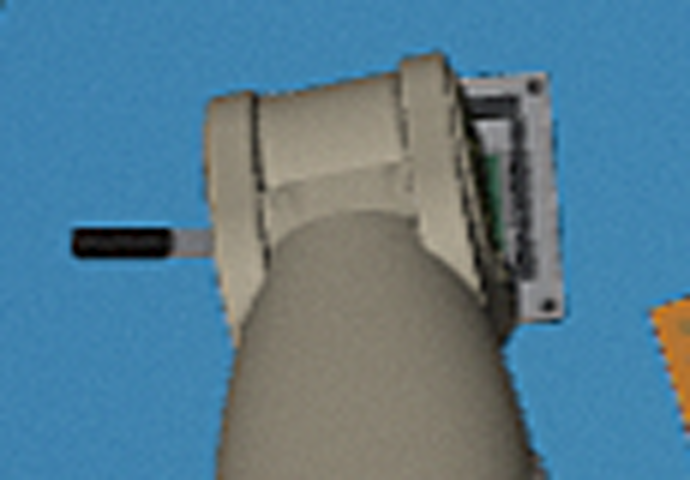

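The arm hides most of it, but a gap is still visible between the stop (row 115) and the board (row 150), so the carrier isn't home. Pushing on gently, 10 mm.

Emit:
drive_tool([
  [0,0.004,0,0,0,0],
  [0,0.004,0,0,0,0],
  [0,0.004,0,0,0,0],
  [0,0.003,0,0,0,0],
  [0,0.003,0,0,0,0],
  [0,0.002,0,0,0,0],
  [0,0,0,0,0,0],
  [0,0,0,0,0,0],
])

```text
clock: 8.3
eef_pos: [0.4708, 0.1789, 0.0137]
tool_rot: [-0.001, 0.679, 0.734, -0.001]
contact_force: [-0.3, 0.3, 0.1]
opening: -0.0002
grip_force: 0.0
```

Emit:
drive_tool([
  [0,0.002,0,0,0,0],
  [0,0.002,0,0,0,0],
  [0,0.002,0,0,0,0],
  [0,0.001,0,0,0,0],
  [0,0.001,0,0,0,0],
  [0,0,0,0,0,0],
  [0,0,0,0,0,0],
  [0,0,0,0,0,0],
])

```text
clock: 9.3
eef_pos: [0.4748, 0.1792, 0.0137]
tool_rot: [-0.001, 0.679, 0.734, -0.001]
contact_force: [-1.9, 0.1, -0.8]
opening: 0.0001
grip_force: 0.1
```

Emit:
drive_tool([
  [0,0.002,0,0,0,0],
  [0,0.002,0,0,0,0],
  [0,0.001,0,0,0,0],
  [0,0.001,0,0,0,0],
  [0,0,0,0,0,0],
  [0,0,0,0,0,0],
  [0,0,0,0,0,0],
  [0,0,0,0,0,0],
])

```text
clock: 10.3
eef_pos: [0.4765, 0.1793, 0.0136]
tool_rot: [-0.002, 0.679, 0.734, -0.002]
contact_force: [-4.8, -0.9, 5.5]
opening: -0.0
grip_force: 3.2
```

```bash
python3 g.py -0.059 -0.003 0.0145; python3 - <<'E'
from bench import *
import cv2
a=read_camera("scene")["color"][205:295,295:415]; cv2.imwrite("pics/s4.png",cv2.resize(a,None,fx=6,fy=6,interpolation=cv2.INTER_CUBIC))
E
```

```text
clock 10.3 holder xy -0.0527 -0.0032 z 0.0136 F [-4.8 -0.9  5.5]
goal [0.4701 0.1791 0.0145] shift share [ 0.0004 -0.0127 -0.0017] turn share [-0.057 -0.    -0.029] in goal axes [ 0.0004 -0.0127 -0.0018]
```

View pics/s4.png

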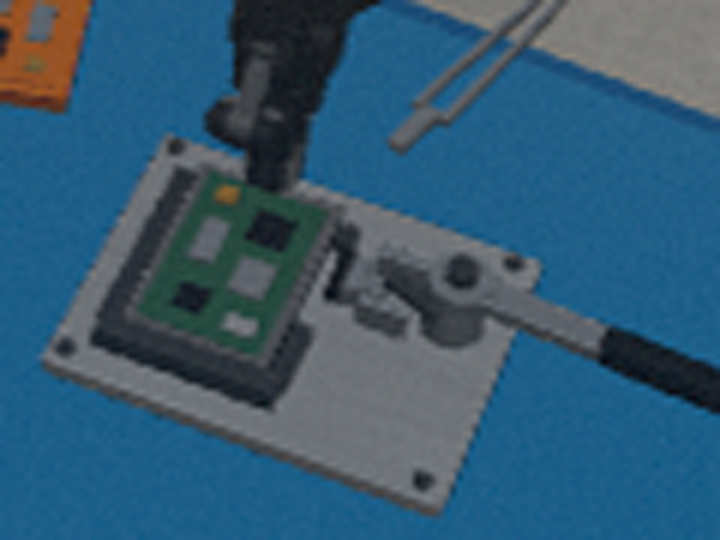

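The carrier's far end now meets the stop all along, at rows 300–360, and the push force has risen. One more 1 mm press, then back off and lift.

Emit:
drive_tool([
  [0,0.002,-0.001,0,0,0],
  [0,0.001,0,0,0,0],
  [0,0,0,0,0,0],
  [0,0,0,0,0,0],
  [0,0,0,0,0,0],
  [0,0,0,0,0,0],
  [0,0,0,0,0,0],
  [0,0,0,0,0,0],
])

```text
clock: 11.35
eef_pos: [0.4765, 0.1793, 0.0136]
tool_rot: [-0.003, 0.679, 0.734, -0.003]
contact_force: [-7.3, -0.7, 5.3]
opening: -0.0001
grip_force: 4.3
```

Emit:
drive_tool([
  [0,-0.01,0,0,0,0],
  [0,-0.015,0,0,0,0],
  [0,0,-0.04,0,0,0],
  [0,0,-0.05,0,0,0],
  [0,0,-0.05,0,0,0],
  [0.05,0,0,0,0,0],
  [0.05,0,0,0,0,0],
  [0,0,0,0,0,0],
])

```text
clock: 12.35
eef_pos: [0.4632, 0.2295, 0.0844]
tool_rot: [-0.001, 0.678, 0.735, -0.0]
contact_force: [0.3, -0.4, 0.6]
opening: 0.0001
grip_force: 0.0
```

```bash
python3 g.py -0.045 0.170 0.022
```

```text
clock 12.35 holder xy -0.0618 0.0479 z 0.0844 F [ 0.3 -0.4  0.6]
goal [0.4701 0.3526 0.022 ] shift share [0.2442 0.0338 0.1248] turn share [-0.019 -0.003 -0.006] in goal axes [0.2443 0.0337 0.1248]
```

The carrier was stalled firmly at the stop, so it's home. Next: fingers beside the grip, on its −x side.

Emit:
drive_tool([
  [0.06,0.01,0,0,0,0],
  [0.06,0.01,0,0,0,0],
  [0.06,0.01,0,0,0,0],
  [0.056,0.004,0,0,0,0],
  [0,0,0.05,0,0,0],
  [0,0,0.05,0,0,0],
  [0,0,0.025,0,0,0],
  [0,0,0,0,0,0],
])

```text
clock: 13.35
eef_pos: [0.47, 0.3464, 0.0208]
tool_rot: [-0.001, 0.679, 0.734, -0.002]
contact_force: [-0.9, 0.7, 0.4]
opening: -0.0
grip_force: 0.0
```

```bash
python3 g.py -0.0056 0.1672 0.022;  python3 - <<'E'
from bench import *
import cv2
a=read_camera("scene")["color"][195:295,295:435]; cv2.imwrite("pics/s5.png",cv2.resize(a,None,fx=5,fy=5,interpolation=cv2.INTER_CUBIC))
E
```

```text
clock 13.35 holder xy -0.0456 0.1639 z 0.0208 F [-0.9  0.7  0.4]
goal [0.5096 0.353  0.022 ] shift share [ 0.0069  0.08   -0.0028] turn share [-0.056  0.011 -0.037] in goal axes [ 0.0067  0.08   -0.0024]
```

View pics/s5.png

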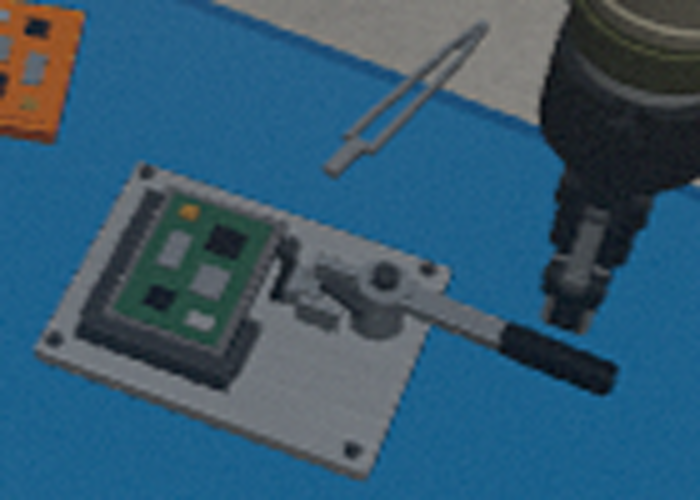

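The board sits flush at the stop, and the fingers at (570,320) stand behind the grip at (555,360). Now sweeping the arc.

Emit:
drive_tool([
  [0.002,0.02,0,0,0,0],
  [0.002,0.02,0,0,0,0],
  [0.002,0.02,0,0,0,0],
  [0,0.02,0,0,0,0],
  [-0.003,0.016,0,0,0,0],
  [-0.004,0.016,0,0,0,0],
  [-0.005,0.015,0,0,0,0],
  [0,0,0,0,0,0],
])

```text
clock: 14.4
eef_pos: [0.5347, 0.3493, 0.0213]
tool_rot: [-0.001, 0.679, 0.734, -0.001]
contact_force: [-1.5, 0.5, -0.8]
opening: 0.0001
grip_force: 1.1
```

```bash
python3 g.py 0.0386 0.1483 0.022
```

```text
clock 14.4 holder xy 0.0191 0.1615 z 0.0213 F [-1.5  0.5 -0.8]
goal [0.5552 0.3377 0.022 ] shift share [-0.0262  0.0391 -0.0015] turn share [-0.032 -0.004 -0.037] in goal axes [-0.0263  0.039  -0.0014]
```

Emit:
drive_tool([
  [-0.008,0.013,0,0,0,0],
  [-0.009,0.013,0,0,0,0],
  [-0.01,0.013,0,0,0,0],
  [-0.012,0.012,0,0,0,0],
  [-0.013,0.011,0,0,0,0],
  [-0.014,0.01,0,0,0,0],
  [-0.012,0.006,0,0,0,0],
  [-0.012,0.005,0,0,0,0],
])

```text
clock: 15.4
eef_pos: [0.5796, 0.3072, 0.0215]
tool_rot: [-0.001, 0.679, 0.734, -0.001]
contact_force: [-1.1, 1.1, 0.0]
opening: -0.0003
grip_force: 0.0
```

```bash
python3 g.py 0.063 0.110 0.022;  python3 - <<'E'
from bench import *
import cv2
a=read_camera("scene")["color"][195:315,285:435]; cv2.imwrite("pics/s6.png",cv2.resize(a,None,fx=5,fy=5,interpolation=cv2.INTER_CUBIC))
E
```

```text
clock 15.4 holder xy 0.0605 0.1159 z 0.0215 F [-1.1  1.1  0. ]
goal [0.5826 0.3015 0.022 ] shift share [-0.0118  0.0051 -0.001 ] turn share [-0.026  0.    -0.035] in goal axes [-0.0118  0.0051 -0.001 ]
```

View pics/s6.png

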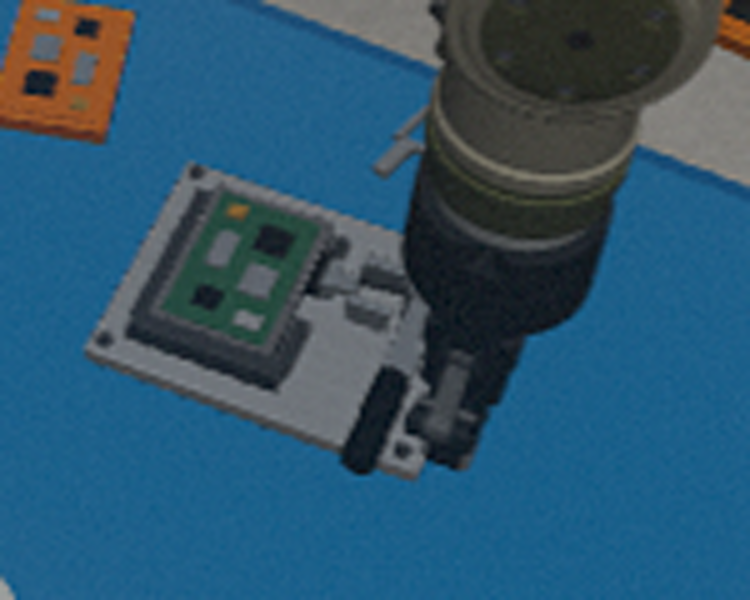

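The lever has snapped: it lies along holder +x (grip at about (375,415)) with a gap to the fingers. Backing off and up to check.

Emit:
drive_tool([
  [0.03,0,0,0,0,0],
  [0.04,0,0,0,0,0],
  [0,0,-0.06,0,0,0],
  [0,0,-0.08,0,0,0],
  [0,0,-0.1,0,0,0],
  [0.08,0,-0.06,0,0,0],
  [0.08,0,0,0,0,0],
  [0,0,0,0,0,0],
])

```text
clock: 16.45
eef_pos: [0.5691, 0.4271, 0.1715]
tool_rot: [-0.001, 0.677, 0.736, -0.0]
contact_force: [0.1, -0.5, -0.3]
opening: 0.0002
grip_force: 0.0
```

```bash
python3 - <<'E'
from bench import *
import cv2
a=read_camera("scene")["color"][165:315,150:440]; cv2.imwrite("pics/s7.png",cv2.resize(a,None,fx=2.7,fy=2.7,interpolation=cv2.INTER_CUBIC))
s=sense();print(s["clock"],s["eef_pos"],s["contact_force"])
E
```

```text
16.5 [0.56914945 0.42523209 0.17095673] [ 0.32971407 -0.20060179  0.10317222]
```

View pics/s7.png

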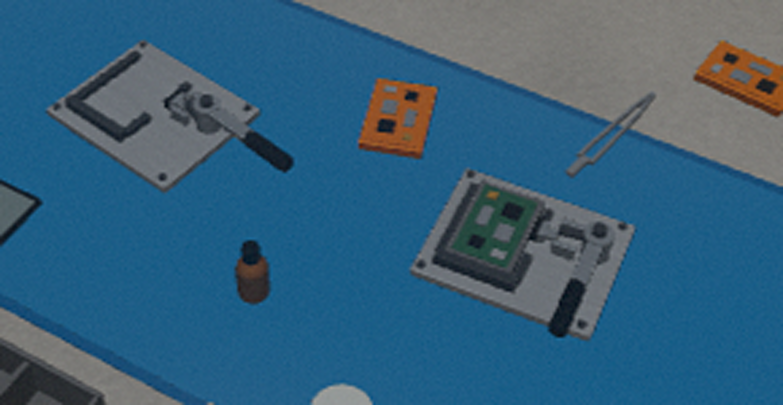

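The lever at (575,290) is locked, the board is home against the stop, the spare lever at (265,150) is still open, and the tweezers and flux bottle haven't moved. Handing in.

```bash
python3 -c "
from bench import *
print(finish_job())"
```

```text
the job is handed in; nothing more can be done
None
```

The carrier is fully home against the end stop and its lever has snapped into lock; the spare lever is still open, and the job was handed in at about 16.5 s of the 45 s allowed, with no verdict returned.

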